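Collapse the round-topped work rest

ROBOT

A 7-joint arm with a two-finger parallel gripper is mounted at the origin on the work surface. World frame = base frame: x ahead of the robot, y to its left, z up, the work surface at z = 0. Lengths are in mm, angles in rad, forces in N, time in s.
With the tool pointing down it reaches from about 425 to 950 mm from the base axis. Payload 4.7 kg.
Tool frame: the origin (TCP) lies on the centre line of the jaws, within the pads' length; the fingertips stand ctrl.nose_length ahead of it and the grasp point (between the pads) lies 11 mm behind it (ctrl.nose_length is the distance from the TCP to the fingertips, in mm); z points along the fingers, y is the line along which they close (so a half turn about z gives the same grasp; the last joint's range is limited). The gripper opens to 85 mm and grips with 20 to 120 N. Pads are 22 mm wide; open, the fingers measure 114 mm over their backs; the gripper's body (76 mm by 85 mm) begins 54 mm behind the grasp point. The pads swing forward as they close: fully open they stand 13 mm farther back than shut.
Start: joints at [-1.307, 0.469, -0.049, 1.532, 0.024, 1.141, -0.082], TCP at [194.787, 646.301, 239.335] pointing down, gripper open.
Joint ranges: [-2.59, 2.59], [-0.33, 1.99], [-1.39, 1.29], [0.1, 2.45], [-1.04, 4.18], [0.21, 1.99], [-2.66, 2.66]. Speed limits (rad/s): [2.57, 2.57, 3.14, 3.14, 3.14, 3.14, 3.14].

INTERFACE

Orientations are given as a rotation vector (axis times angle).
In Python, from station import read_state, snapshot, camera_model, workorder, outline_of, ctrl gives the robot as it stands.
- The arm moves only by the tool send_rows, never from a script. Its argument "commands" is a list that holds one entry, the list of rows, each a list of 6 numbers: the shift along the tool's x, y, z in mm, then the turn, a rotation vector about the tool's x, y, z in rad. A call has 1 to 20 rows; each row shifts and turns the commanded pose from where the row before left it, along the tool's axes as they then stand; what a row does not reach is not made up. A row lasts 1/10 s, in which the tool goes at most 50 mm and 8.59 degrees, less where a joint would pass 70% of its speed; a pose out of reach is approached as far as the arm can. A call with a gripper value outside its range is refused whole. "grip" is the opening in per cent of the stroke, from 0 (shut) to 100 (fully open), set as the call begins (left out, the last holds). The fingers move at their own pace and stop on an object; "squeeze" is the grip in N (left out, the last holds). Time passes only in rows, so rows that do not move let the fingers close. It gives the time, the measured TCP pose, the force, the opening and the grip force at its end, in the units of the state.
- read_state(): the state, without advancing time (a new reading comes with each control period).
- snapshot(name): name is "scene" or "top" or "wrist"; returns (picture, depth): 400x640x3 uint8, blue, green, red; 400x640 float32, mm along the optical axis (not along the pixel's ray), 0 where there is no reading.
- camera_model(name): a dict with "fovy" (degrees; the focal length in pixels is half the picture's height over the tangent of half this angle, whatever the lens; pixels are square), "cx", "cy" (the principal point, pixels), "eye" and "orientation" of the camera in the world; the wrist camera has in their place "tool_from_camera" (4x4, takes a point from camera to tool coordinates, whose origin is the TCP and whose axes are the flange's). Camera axes: x right, y down, z forward; pixel columns grow to the right and rows downward; lengths in mm; the calibration is good to about 2 mm. A picture is of the moment at which its call begins: read the wrist's pose just before it. camera_model takes no time and is no camera call.
- workorder.sign_off(): hands the job in; it is judged then, once.
Trained networks look in the newest picture that a camera, given by its name, has taken for a name from the list of things; names that differ only in an ending like _2 or _b are one class to them, and where a whole thing is asked for, a point or a joint stands for the part that bears it (a point fixed in the world has none). Each returns a list of dicts, best first, with "score" (0 to 1); they miss things now and then, are a little off and sometimes report something else, mostly with a low value. They report only what shows in the picture. A call takes as long as a camera call. They do not tell look-alikes from the thing itself.
- outline_of(target, camera): "pixels" (400x640 bool, what is visible of it) and "extent" ([left, top, right, bottom] in pixels, round what is visible of it).
The state is a dict: "time_s": time; "joints": joint angles; "qvel": joint speeds; "tau": joint torques, N m; "eef_pos": TCP position; "orientation": TCP orientation; "wrist_force": force on the tool from outside, world axes, zero at the start; "moment": the same for the moment, N m; "gripper_width": finger opening in mm; "grasp_force": force on a finger pad.
Only numpy, scipy, OpenCV 4.12 (cv2) and the standard library are available. Lean on these libraries where they do the work, as an engineer would, in place of code of your own. Each camera call takes 0.05 s, during which the arm holds its last target. There are 200 camera calls.

TASK

The leatherwork is finished, so put away the round-topped telescoping work rest: push its innermost tube fully home first, then the middle tube fully home into the outer one. Leave the square-topped rest standing raised as it is.

Things in the scene. Friction and masses are not known exactly. Their poses are not given: they have to be found in the camera images.
- round_inner (a joint): How far the innermost tube (bare aluminium, 20 mm across) of the round-topped rest stands out of the middle tube, in m, vertical: 0 = fully home (head's underside on the middle tube's collar), 0.030 to 0.050 at the start. Slides with about 5 N and stays where it is left; no spring, no lock.
- round_mid (a joint): How far its middle tube (steel, 29 mm across; dark 36 mm collar, 8 mm high, on top) stands out of the outer tube, in m: 0 = fully home, 0.040 to 0.055 at the start. Stiffer, about 11 N; no spring, no lock. It stays put while the head is pushed down until the innermost tube is home; pushing the head farther then drives it in.
- round_top (a point): Centre of the upper face of the round head (disc 56 mm across, 14 mm thick, steel with cork face) on the innermost tube. z up. 104 mm above the bench with both tubes home, plus the two joint values (174 to 209 mm at the start). Outer tube 44 mm across, rim at 82 mm; foot 100 mm across, 13 mm high, screwed to the bench. Stands left or right, the square-topped rest opposite.
- square_top (a point): Centre of the upper face of the square head (56 mm) of a second raised rest, else the same (face 174 to 209 mm high); a bystander. Others, all lower: a white square jar (87 mm high) and a red conical glue pot (131 mm) on the far side, over 80 mm clear of the rests' tubes, and a hand tool lying between the rests, nearer the robot.
There are look-alikes about, which are no part of the job. What is shaped like the part that bears round_inner but green or turquoise is not meant.

How it is judged (in metres and radians):
On the way, in this order (a step that is already met when the one before it is completed fails the run):
1. the innermost tube is home in the middle tube (within 10 mm) (value of joint round_inner below 0.01 m), for 0.05 s.
2. the middle tube is home in the outer tube (within 10 mm) (value of joint round_mid below 0.01 m), for 0.1 s.
At the end, for the whole second after the job is handed in: Both tubes of the round-topped rest are home: each stands out by less than 10 mm. The square-topped rest's head is within 10 mm of where it began (value of joint each of round_inner, round_mid below 0.01 m and distance of square_top from where it was at the start of the episode below 0.01 m); the robot touches nothing.
It fails at once if the middle tube is pushed in (standing out less than 32 mm) before the innermost is home (still out more than 12 mm) (value of joint round_mid below 0.032 m and value of joint round_inner above 0.012 m).
It fails at once if the square-topped rest is pushed down: its head moves more than 15 mm (distance of square_top from where it was at the start of the episode above 0.015 m).
It also fails if it takes over 27 s, if anything falls off the work surface, if the arm or the gripper's body presses on something with over 40 N, if the wrist force passes 120 N, or if a joint passes its speed limit or range.

## Working session

There is one attempt and no reset: what is moved stays moved. The work goes in short steps, Python scripts to look and compute and a tool call to move; the robot and the scene stay as the last step left them, time stands still between calls to the robot, and variables do not carry over. Pictures are saved under pics/ and viewed, at most 10 in all, crops included, and the job is handed in when it is done.

Besides the shell and the picture viewer there is one more tool, called after "Request:" as name(argument=value, ...) on one line, values as JSON. send_rows: Moves the arm, as the interface text tells. Its arguments: {"type":"object","properties":{"commands":{"type":"array"},"grip":{"type":"number"},"squeeze":{"type":"number"}},"required":["commands"]}

```bash
mkdir -p pics; cat > h.py <<'E'
import numpy as np, cv2
from scipy.spatial.transform import Rotation as R
from station import read_state, snapshot, camera_model, workorder, outline_of, ctrl
def cloud(cam,d):
    m=camera_model(cam); f=200/np.tan(np.radians(m['fovy'])/2)
    v,u=np.mgrid[0:400,0:640]
    p=np.stack([(u-m['cx'])/f*d,(v-m['cy'])/f*d,d],-1)
    if 'eye' in m:
        o=np.array(m['orientation'],float)
        r=o if o.shape==(3,3) else R.from_rotvec(o).as_matrix()
        return p@r.T+np.array(m['eye'])
    T=np.array(m['tool_from_camera']); s=read_state()
    q=p@T[:3,:3].T+T[:3,3]
    return q@R.from_rotvec(s['orientation']).as_matrix().T+np.array(s['eef_pos'])
E
python3 - <<'E'
from h import *
s=read_state(); print({k:np.round(s[k],3) for k in s}, ctrl.nose_length)
ims=[]
for c in ['scene','top']:
    im,d=snapshot(c); P=cloud(c,d); cv2.imwrite(f'pics/{c}.png',im); print(c,{k:np.round(v,3) for k,v in camera_model(c).items()})
    for t in ['round_inner','round_top','square_top']:
        for o in outline_of(t,c)[:4]:
            px=o['pixels']&(d>0); q=P[px]
            if len(q)==0: continue
            zt=np.percentile(q[:,2],95); tp=q[abs(q[:,2]-zt)<5]
            print(c,t,round(o['score'],2),np.round(o['extent']),'top',np.round(tp.mean(0)),np.round((tp.min(0)+tp.max(0))/2), np.round(np.ptp(tp,0)),im[px].mean(0).round())
E
```

```text
{'time_s': np.float64(0.0), 'joints': array([-1.307,  0.469, -0.049,  1.534,  0.024,  1.141, -0.082]), 'qvel': array([-0.003, -0.001,  0.001, -0.001, -0.001, -0.   ,  0.001]), 'tau': array([ 0.0000e+00, -5.1031e+01, -4.7000e-02, -2.3772e+01,  1.1000e-02,
        7.0000e-03,  0.0000e+00]), 'eef_pos': array([194.682, 645.745, 238.273]), 'orientation': array([-4.580e-01, -3.108e+00,  3.000e-03]), 'wrist_force': array([-0.053,  0.384,  0.516]), 'moment': array([-0.024, -0.047, -0.012]), 'grasp_force': np.float64(0.0), 'gripper_width': np.float64(85.25)} 8.0
scene {'fovy': np.float64(47.645), 'cx': np.float64(316.698), 'cy': np.float64(197.689), 'eye': array([1171.131,  643.911,  817.541]), 'orientation': array([-0.974, -2.392,  1.115])}
scene round_inner 0.81 [304. 227. 326. 246.] top [659. 128. 104.] [658. 127. 104.] [56. 54.  6.] [ 99. 130. 150.]
scene round_inner 0.73 [378. 268. 402. 292.] top [638. 315. 104.] [637. 315. 104.] [53. 54.  7.] [ 98. 132. 156.]
scene round_inner 0.57 [368. 179. 393. 200.] top [506. 172. 190.] [506. 172. 190.] [55. 54.  6.] [ 87. 116. 150.]
scene round_top
[... 928 characters left out ...]
 [52. 54.  6.] [104. 166. 219.]
top round_inner 0.56 [144. 250. 174. 284.] top [408. 331. 105.] [408. 331. 106.] [54. 54.  7.] [ 98. 162. 207.]
top round_top 0.97 [218. 192. 247. 224.] top [502. 170. 191.] [503. 170. 191.] [54. 53.  7.] [102. 161. 216.]
top round_top 0.97 [158. 139. 187. 167.] top [634. 313. 105.] [634. 313. 106.] [54. 53.  7.] [103. 158. 200.]
top round_top 0.94 [252. 130. 279. 157.] top [655. 126. 105.] [655. 125. 106.] [53. 52.  6.] [102. 163. 211.]
top round_top 0.94 [147. 249. 175. 278.] top [408. 330. 105.] [409. 331. 106.] [52. 54.  7.] [ 98. 163. 211.]
top square_top 0.62 [411. 142. 449. 178.] top [ 585. -189.  196.] [ 585. -189.  196.] [66. 67.  7.] [ 99. 152. 203.]
```

View pics/scene.png

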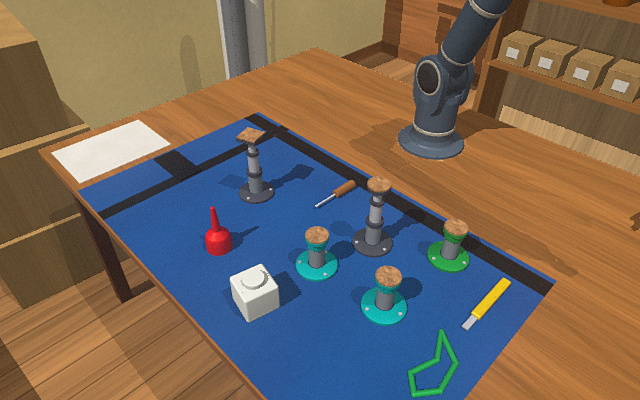

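View pics/top.png

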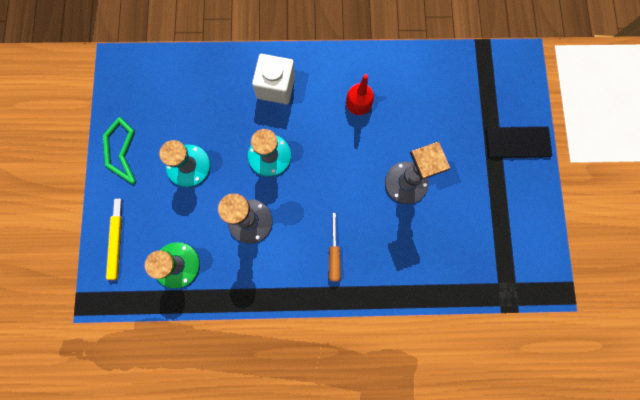

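Candidates in the scene picture:
- Raised round head on a dark foot at (379,187).
- Turquoise look-alikes at (317,238) and (388,280).
- Green look-alike at (456,230).
- Square rest at (250,135).

I choose the dark-footed raised one, at about (504,171,190) in the world. I'll check it in a close crop.

```bash
python3 - <<'E'
from h import *
im=cv2.imread('pics/scene.png'); cv2.imwrite('pics/crop.png',cv2.resize(im[160:270,330:430],None,fx=5,fy=5,interpolation=cv2.INTER_CUBIC))
s=read_state(); M=R.from_rotvec(s['orientation']).as_matrix(); print(M.round(3)); print(M.T@(np.array([504,171,239])-s['eef_pos']))
E
```

```text
[[-0.957  0.289 -0.   ]
 [ 0.289  0.957 -0.   ]
 [ 0.    -0.    -1.   ]]
[-4.33222531e+02 -3.65736302e+02  2.51687068e-01]
```

View pics/crop.png

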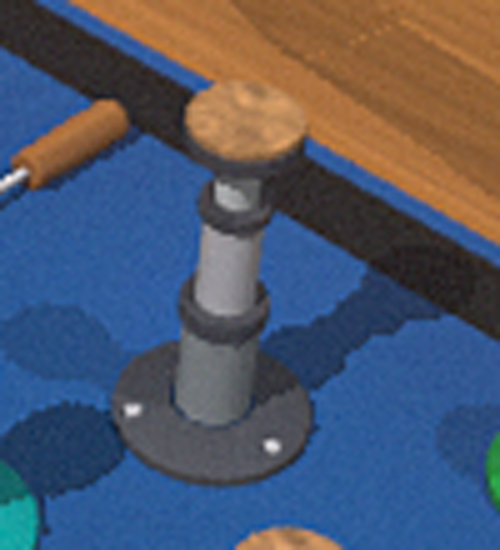

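The crop shows a round cork head (crop 245,120), an aluminium inner tube, a dark collar and a dark foot at (215,410). This is the target. I'll go above it with the gripper shut.

Request:
send_rows(commands=[[[-22, -18, 0, 0, 0, 0], [-22, -18, 0, 0, 0, 0], [-22, -18, 0, 0, 0, 0], [-22, -18, 0, 0, 0, 0], [-22, -18, 0, 0, 0, 0], [-22, -18, 0, 0, 0, 0], [-22, -18, 0, 0, 0, 0], [-22, -18, 0, 0, 0, 0], [-22, -18, 0, 0, 0, 0], [-22, -18, 0, 0, 0, 0], [-22, -18, 0, 0, 0, 0], [-22, -18, 0, 0, 0, 0], [-22, -18, 0, 0, 0, 0], [-22, -18, 0, 0, 0, 0], [-22, -18, 0, 0, 0, 0], [-22, -18, 0, 0, 0, 0], [-22, -18, 0, 0, 0, 0], [-22, -18, 0, 0, 0, 0], [-22, -18, 0, 0, 0, 0], [-15, -18, 0, 0, 0, 0]]], grip=0)

```text
time_s: 2.4
eef_pos: [506.6, 175.2, 239.5]
orientation: [0.46, 3.107, 0.0]
wrist_force: [-0.1, 0.5, 0.2]
gripper_width: -0.0
grasp_force: 0.0
```

```bash
python3 - <<'E'
from h import *
s=read_state(); M=R.from_rotvec(s['orientation']).as_matrix(); print(s['time_s'],s['eef_pos'],s['gripper_width'],s['wrist_force'],M.round(3))
im,d=snapshot('wrist'); P=cloud('wrist',d); cv2.imwrite('pics/w.png',im)
for o in outline_of('round_top','wrist')[:4]:
    px=o['pixels']&(d>0); q=P[px]
    zt=np.percentile(q[:,2],95); tp=q[abs(q[:,2]-zt)<5]
    c=(tp.min(0)+tp.max(0))/2
    print(round(o['score'],2),np.round(o['extent']),c.round(1),np.ptp(tp,0).round(),'tool shift',(M.T@(c-s['eef_pos'])).round(1))
E
```

```text
2.4 [506.58939064 175.20861044 239.53254678] -0.033414251728488845 [-0.08921988  0.48626887  0.19527081] [[-0.957  0.29   0.001]
 [ 0.29   0.957  0.   ]
 [-0.001  0.    -1.   ]]
0.96 [263. 179. 352. 263.] [501.9 167.6 189.4] [50. 54.  6.] tool shift [ 2.3 -8.7 50.2]
0.88 [462. 245. 525. 305.] [636.5 309.7 103.1] [55. 55.  7.] tool shift [-85.3 166.3 136.5]
0.87 [308. 334. 322. 362.] [661.1 122.3 104.4] [34. 18.  4.] tool shift [-163.1   -6.   135.3]
0.63 [434.   2. 518.  57.] [416.4 328.1 103.1] [44. 55.  6.] tool shift [130.8 120.1 136.3]
```

View pics/w.png

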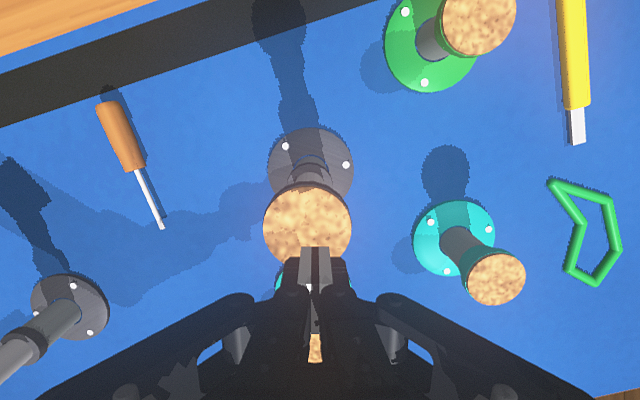

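The wrist view shows the round head at (308,222), partly behind the shut fingers. Its centre is about (502,169). I'll correct by a few mm, then press slowly through the inner tube.

Request:
send_rows(commands=[[[1, -5, 0, 0, 0, 0], [0, 0, 0, 0, 0, 0], [0, 0, 10, 0, 0, 0], [0, 0, 10, 0, 0, 0], [0, 0, 10, 0, 0, 0], [0, 0, 5, 0, 0, 0], [0, 0, 4, 0, 0, 0], [0, 0, 4, 0, 0, 0], [0, 0, 4, 0, 0, 0], [0, 0, 4, 0, 0, 0], [0, 0, 0, 0, 0, 0]]])

```text
time_s: 3.6
eef_pos: [503.1, 172.2, 187.9]
orientation: [0.458, 3.108, 0.0]
wrist_force: [-0.9, -0.2, 0.0]
gripper_width: 0.0
grasp_force: 0.0
```

Request:
send_rows(commands=[[[0, 0, 4, 0, 0, 0], [0, 0, 4, 0, 0, 0], [0, 0, 4, 0, 0, 0]]])

```text
time_s: 3.9
eef_pos: [503.5, 172.3, 176.3]
orientation: [0.458, 3.107, 0.001]
wrist_force: [-0.2, 0.4, 4.0]
gripper_width: -0.2
grasp_force: 2.2
```

```bash
python3 - <<'E'
from h import *
s=read_state(); print(s['time_s'],s['eef_pos'],s['wrist_force'])
im,d=snapshot('scene'); P=cloud('scene',d)
cv2.imwrite('pics/s2.png',cv2.resize(im[120:270,310:450],None,fx=4,fy=4))
im,d=snapshot('wrist'); P=cloud('wrist',d)
for o in outline_of('round_top','wrist')[:1]:
    q=P[o['pixels']&(d>0)]; print(o['score'],o['extent'],np.percentile(q,[5,50,95],axis=0).round())
E
```

```text
3.9 [503.47744166 172.25159414 176.29785937] [-0.17322592  0.4166345   3.97105071]
0.93 [259.3, 202.3, 365.7, 294.6] [[477. 149. 159.]
 [490. 176. 167.]
 [513. 196. 168.]]
```

View pics/s2.png

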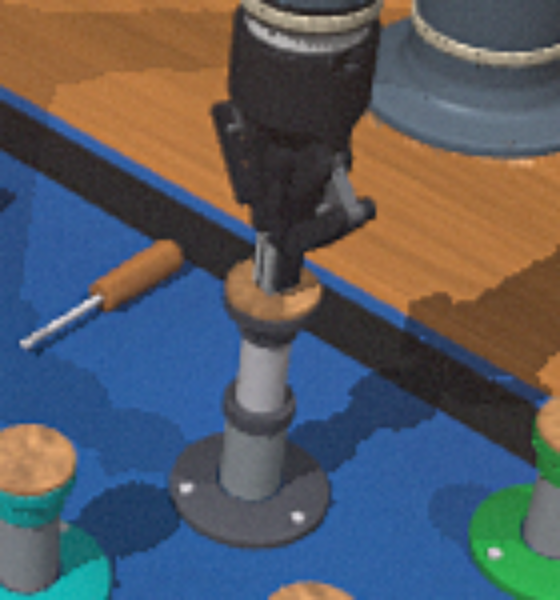

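The fingers sit on the cork head (280,290) and the head is almost down on the collar. The middle tube is still fully out, so the order holds and I keep pushing.

Request:
send_rows(commands=[[[0, 0, 4, 0, 0, 0], [0, 0, 4, 0, 0, 0], [0, 0, 4, 0, 0, 0], [0, 0, 4, 0, 0, 0], [0, 0, 4, 0, 0, 0], [0, 0, 4, 0, 0, 0], [0, 0, 4, 0, 0, 0], [0, 0, 4, 0, 0, 0], [0, 0, 4, 0, 0, 0], [0, 0, 4, 0, 0, 0], [0, 0, 4, 0, 0, 0], [0, 0, 4, 0, 0, 0], [0, 0, 4, 0, 0, 0], [0, 0, 4, 0, 0, 0], [0, 0, 4, 0, 0, 0], [0, 0, 0, 0, 0, 0]]])

```text
time_s: 5.65
eef_pos: [503.2, 172.0, 116.1]
orientation: [0.458, 3.108, 0.0]
wrist_force: [-1.1, -1.3, 4.0]
gripper_width: -0.3
grasp_force: 2.0
```

Tips are at about 108 mm; home is 104. A few more mm to seat it.

Request:
send_rows(commands=[[[0, 0, 2, 0, 0, 0], [0, 0, 1, 0, 0, 0], [0, 0, 1, 0, 0, 0], [0, 0, 0, 0, 0, 0]]])

```text
time_s: 6.05
eef_pos: [503.2, 172.1, 112.6]
orientation: [0.458, 3.108, 0.0]
wrist_force: [-1.5, 0.1, 6.8]
gripper_width: 0.0
grasp_force: 3.7
```

Nearly bottomed. I'll retreat straight up and check from the cameras.

Request:
send_rows(commands=[[[0, 0, 1, 0, 0, 0], [0, 0, 0, 0, 0, 0], [0, 0, -5, 0, 0, 0], [0, 0, -15, 0, 0, 0], [0, 0, -25, 0, 0, 0], [0, 0, -25, 0, 0, 0], [0, 0, -25, 0, 0, 0], [0, 0, -25, 0, 0, 0], [0, 0, 0, 0, 0, 0], [0, 0, 0, 0, 0, 0]]])

```text
time_s: 7.05
eef_pos: [503.0, 172.2, 231.1]
orientation: [0.458, 3.108, 0.001]
wrist_force: [-0.6, -0.5, 0.8]
gripper_width: -0.3
grasp_force: 0.0
```

```bash
python3 - <<'E'
from h import *
s=read_state(); print(s['time_s'],s['eef_pos'],s['wrist_force'])
im,d=snapshot('scene'); P=cloud('scene',d)
cv2.imwrite('pics/s3.png',cv2.resize(im[100:270,220:450],None,fx=3,fy=3))
for c in ['scene','wrist']:
  im,d=snapshot(c); P=cloud(c,d)
  for t in ['round_top','square_top']:
   for o in outline_of(t,c)[:4]:
    q=P[o['pixels']&(d>0)]; 
    if len(q): print(c,t,o['score'],np.percentile(q,[50,95],axis=0).round())
E
```

```text
7.05 [502.99998506 172.1968891  231.05553237] [-0.60552824 -0.5363328   0.78076312]
scene round_top 0.92 [[415. 332. 104.]
 [436. 356. 106.]]
scene round_top 0.65 [[510. 174. 103.]
 [530. 197. 105.]]
scene round_top 0.64 [[641. 317. 104.]
 [662. 339. 106.]]
scene round_top 0.6 [[661. 131. 104.]
 [684. 154. 106.]]
scene square_top 0.93 [[ 592. -183.  193.]
 [ 617. -159.  196.]]
wrist round_top 0.91 [[501. 172. 103.]
 [524. 194. 104.]]
wrist round_top 0.91 [[630. 314. 104.]
 [657. 337. 105.]]
wrist round_top 0.84 [[649. 129. 104.]
 [661. 135. 105.]]
wrist round_top 0.68 [[414. 327. 104.]
 [432. 354. 106.]]
```

View pics/s3.png

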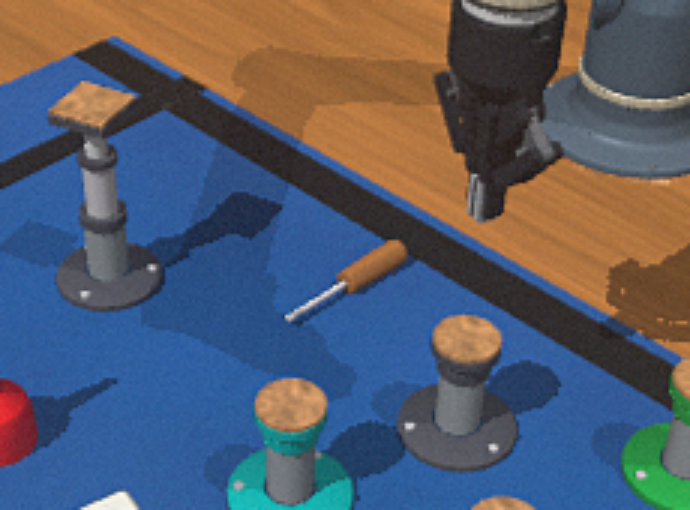

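The round rest (465,340) is fully home with its face at 104 mm. The square rest (92,105) still stands at 195 mm and the gripper is clear.

```bash
python3 -c "
from station import workorder; print(workorder.sign_off())"
```

```text
the job is handed in; nothing more can be done
None
```

The round-topped rest is fully home (inner tube first, then the middle; face measured at about 104 mm), the square-topped rest still stands raised, and the job is handed in with the gripper clear at about 7 s of the 27 s allowed; no verdict was returned.

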